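# Open the touch-latch laundry cupboard

## Robot

A 6-joint arm with a two-finger parallel gripper is mounted at the origin on the work surface. World frame = base frame: x ahead of the robot, y to its left, z up, the work surface at z = 0. Lengths are in m, angles in rad, forces in N, time in s.
With the tool pointing down it reaches from about 0.375 to 0.75 m from the base axis. Payload 9 kg.
Tool frame: the origin (TCP) lies midway between the tips of the shut fingers; the grasp point (between the pads) lies robot.tcp_to_grasp behind it (robot.tcp_to_grasp is the distance from the TCP to the grasp point, in m); z points along the fingers, y is the line along which they close (so a half turn about z gives the same grasp; the last joint's range is limited). The gripper opens to 85 mm and grips with 20 to 120 N. Pads are 22 mm wide; open, the fingers measure 114 mm over their backs; the gripper's body (76 mm by 85 mm) begins 54 mm behind the grasp point. The pads swing forward as they close: fully open they stand 13 mm farther back than shut.
Start: joints at [-1.337, 0.104, 0.097, 1.564, 0, 1.353], TCP at [0.262, -0.54, 0.231] pointing down, gripper open.
Joint ranges: [-2.99, 2.99], [-0.84, 1.86], [-1.1, 1.16], [-1.84, 2.11], [-1.51, 1.56], [-3.14, 3.14]. Speed limits (rad/s): [2.22, 2.22, 2.57, 3.14, 3.14, 3.14].

## Interface

Orientations are given as [roll, pitch, yaw] about the fixed x, y, z axes, in that order (R = Rz(yaw) Ry(pitch) Rx(roll)).
In Python, from cell import robot, viewer, finish_job gives the robot as it stands.
- The arm moves only by the shell command python3 -m pendant 'ROWS'. ROWS is JSON, a list of rows, each an object with "slide": the shift along the tool's x, y, z in units of 50 mm (1.0 is 50 mm), a list of three; "rotation": the turn, a rotation vector about the tool's x, y, z in units of 5 degrees (1.0 is 5 degrees), a list of three; "jaw": the closure, from -1 (fully open) to 1 (shut). In form: [{"slide": [dx, dy, dz], "rotation": [ax, ay, az], "jaw": jaw}, ...]. A call has 1 to 10 rows; each row is the pose to reach, as a shift and turn from the pose commanded when the call began, along the tool's axes at that moment; what a row does not reach only later rows make up. A row lasts 1/10 s, in which the tool goes at most 50 mm and 8.59 degrees, less where a joint would pass 70% of its speed; a pose out of reach is approached as far as the arm can. A call with a gripper value outside its range is refused whole. The fingers move at their own pace and stop on an object; the grip force is fixed at half the most. Time passes only in rows, so rows that repeat a pose let the fingers close. It gives the time, the measured TCP pose, the force, the opening and the grip force at its end, in the units of the state.
- robot.observe(): the state, without advancing time (a new reading comes with each control period).
- viewer.grab_frame(name): name is "side" or "top"; returns a dict with "img" (480x640x3 uint8, red, green, blue), "z_map" (480x640 float32, m along the optical axis (not along the pixel's ray), 0 where there is no reading), "intrinsics" (3x3 intrinsics, pixels), "origin" and "rotation" of the camera in the world. Camera axes: x right, y down, z forward; pixel columns grow to the right and rows downward; lengths in m; the calibration is good to about 2 mm. A picture is of the moment at which its call begins.
- finish_job(): hands the job in; it is judged then, once.
Trained networks look in a picture, given as the dict that the camera call returned (one of the last four; its "shot" number tells which), for a name from the list of things; names that differ only in an ending like _2 or _b are one class to them, and where a whole thing is asked for, a point or a joint stands for the part that bears it (a point fixed in the world has none). Each returns a list of dicts, best first, with "conf" (0 to 1); they miss things now and then, are a little off and sometimes report something else, mostly with a low value. They report only what shows in the picture. A call takes as long as a camera call. They do not tell look-alikes from the thing itself.
- viewer.masks_of(picture, label): "region" (480x640 bool, what is visible of it) and "bbox" ([left, top, right, bottom] in pixels, round what is visible of it).
- viewer.landmark_of(picture, label): "location" ([column, row] in pixels: a listed point, or the origin of a listed thing).
The state is a dict: "t": time; "q": joint angles; "dq": joint speeds; "joint_efforts": joint torques, N m; "ee_pos": TCP position; "orientation": TCP orientation; "wrist_force": force on the tool from outside, world axes, zero at the start; "moment": the same for the moment, N m; "opening": finger opening in m; "finger_force": force on a finger pad.
Only numpy, scipy, OpenCV 4.12 (cv2) and the standard library are available. Lean on these libraries where they do the work, as an engineer would, in place of code of your own. Each camera call takes 0.05 s, during which the arm holds its last target. There are 200 camera calls.

## Task

Open the blue cupboard on the laundry counter. Its door has no handle: press it in near its free edge until the touch catch lets go, take your fingers away so that the spring pops it ajar, then put a fingertip behind the free edge and push the door wide open, about square to the cupboard, and leave it so. Push only with the outside of the fingers: do not take the door between them, keep the white cupboard shut, and leave the bottles, jar and brush standing or lying where they are.

Things in the scene. Friction and masses are not known exactly. Their poses are not given: they have to be found in the camera images.
- blue_cupboard: Dull grey-blue box cupboard without handle, the one to open: 210 mm wide (y), 260 high (z), 160 deep (x) with its shut door, walls 12. Origin: centre of its underside, 18 mm above the counter on the plinth. The door covers the whole front, which faces its own -x (to the robot), 80 mm from the origin; +y is the left side as seen facing the front. Fixed.
- blue_door (a joint): Angle (rad) of the blue door: 0 shut, negative pressed in, positive swung out to the robot, 1.57 square to the front, stop at 1.6. Grey-blue panel 206 mm wide, 256 high, 16 thick, its top 2 mm below the cupboard's top, hinged on the left (+y) edge, free edge on the right (-y). Once ajar it swings freely against light hinge friction (under 1 N at the edge) and stays where it is left.
- blue_press (a point): Spot to press on the outer face of the blue door: 28 mm from its free edge, 178 from the hinge line, 40 below the cupboard's top (any height along the free edge does as well; near the hinge the door does not give). Moves with the door: its -x points straight out of the outer face, +y along the door to the hinge, z up.
- blue_strike (a point): Steel strike on the door's inner face, 178 mm from the hinge, 130 below the cupboard's top; stands 19 mm inwards; above it the inner face is plain. The sprung catch behind it lets go when the door goes in 2 to 3 mm here (-0.015 rad, 6 to 8 N; hard stop at 4 mm, -0.022). When the fingers draw back, a spring pops the door to about 0.3 rad (60 mm gap at the edge) in 1 s; it cannot catch again.
- blue_hinge (a point): Point of the blue door's upright hinge line, 40 mm below the cupboard's top, in the plane of the door's inner face (16 mm behind the outer face when shut; the cupboard's front edges lie in this plane). It does not move with the door; axes as the cupboard's.
- plinth: Grey board 160 by 470 mm (x, y), 18 thick, fixed on the counter, carrying both cupboards side by side (centres 235 mm apart, 25 mm gap; either may be the left one). Origin: centre of its underside.
- white_cupboard: Cream-white cupboard, which must stay shut: the blue one's twin in every size, with the same kind of door, hinge side and touch catch. Origin and axes as for the blue one. Fixed.
- white_door (a joint): Angle (rad) of the white cupboard's door: 0 shut, positive open; same make as the blue one.
- detergent: white detergent bottle with blue label and orange cap, 60 mm across, 165 mm high, loose, upright in front of the white cupboard; origin: centre of its underside
- softener: green bottle with yellow label and blue cap, 52 mm across, 140 mm high, loose, upright in front of the white cupboard; origin: centre of its underside
- jar: low glass jar with steel lid, 64 mm across, 85 mm high, loose, stands farther out in front of the blue cupboard, just outside the reach of its swinging door; origin: centre of its underside
- brush: wooden brush about 170 mm long, lying on the counter left of the cupboards, loose; origin: middle of its underside
Things that resemble listed ones, but are neither listed nor needed, are in the scene too. There is more than one size of the jar; the job needs the smallest. Of the things that look like the brush, take the one that is nearest to the robot's base at the start.

How it is judged:
By the outcome, as a careful person would: the job done as asked, in the order asked, and still so for the second after the job is handed in, with the robot touching nothing.
It also fails if it takes over 51 s, if anything falls off the work surface, if the arm or the gripper's body presses on something with over 40 N, if the wrist force passes 120 N, or if a joint passes its speed limit or range.

## Working session

There is one attempt and no reset: what is moved stays moved. The work goes in short steps, Python scripts to look and compute and a shell command to move; the robot and the scene stay as the last step left them, time stands still between calls to the robot, and variables do not carry over. Pictures are saved under pics/ and viewed, at most 10 in all, crops included, and the job is handed in when it is done.

```bash
ls; mkdir -p pics
cat > h.py <<'E'
import numpy as np, cv2
from cell import robot, viewer, finish_job
from scipy.spatial.transform import Rotation as R
def cloud(p):
    K=np.array(p["intrinsics"]);z=p["z_map"];v,u=np.mgrid[:480,:640]
    c=np.stack([(u-K[0,2])/K[0,0]*z,(v-K[1,2])/K[1,1]*z,z],-1)
    return c@np.array(p["rotation"]).T+np.array(p["origin"])
def save(p,n): cv2.imwrite("pics/"+n+".png",p["img"][:,:,::-1])
E
python3 - <<'E'
from h import *
s=robot.observe();print({k:np.round(v,3).tolist() for k,v in s.items()}, robot.tcp_to_grasp)
for n in("side","top"):
    p=viewer.grab_frame(n);save(p,n+"0");C=cloud(p);print(n,np.round(p["origin"],3),np.round(p["rotation"],3).tolist())
    for l in["blue_cupboard","blue_door","white_cupboard","detergent","softener","jar","brush"]:
        for m in viewer.masks_of(p,l)[:3]:
            if m["conf"]<.3: continue
            q=C[m["region"]&(p["z_map"]>0)]
            print(l,round(m["conf"],2),np.array(m["bbox"]).round().tolist(),np.percentile(q,[2,50,98],axis=0).round(3).tolist())
    for l in["blue_press","blue_hinge","blue_cupboard","white_cupboard"]:
        for m in viewer.landmark_of(p,l)[:2]:
            u,v=np.round(m["location"]).astype(int);print(l,round(m["conf"],2),u,v,C[min(v,479),min(u,639)].round(3))
E
```

```text
pics
{'t': 0.0, 'q': [-1.337, 0.105, 0.096, 1.564, -0.0, 1.353], 'dq': [-0.0, -0.001, 0.0, -0.001, 0.0, -0.0], 'joint_efforts': [-0.0, -55.693, 50.365, 0.017, -0.0, -0.0], 'ee_pos': [0.262, -0.539, 0.231], 'orientation': [-3.14, -0.0, 0.452], 'wrist_force': [-0.522, 1.597, 0.695], 'moment': [0.006, 0.006, 0.024], 'finger_force': 0.0, 'opening': 0.086} 0.0187Traceback (most recent call last):
  File "<stdin>", line 4, in <module>
  File "h.py", line 7, in cloud
    return c@np.array(p["rotation"]).T+np.array(p["origin"])
           ~~~~~~~~~~~~~~~~~~~~~~~~~~~^~~~~~~~~~~~~~~~~~~~~~
ValueError: operands could not be broadcast together with shapes (480,640) (3,)
```

```bash
sed -i 's/c@np.array(p\["rotation"\]).T/c@R.from_euler("xyz",p["rotation"]).as_matrix().T/' h.py
python3 - <<'E'
from h import *
for n in("side","top"):
    p=viewer.grab_frame(n);save(p,n+"0");C=cloud(p);print(n,np.round(p["origin"],3),np.round(p["rotation"],3).tolist())
    for l in["blue_cupboard","blue_door","white_cupboard","detergent","softener","jar","brush"]:
        for m in viewer.masks_of(p,l)[:3]:
            if m["conf"]<.3: continue
            q=C[m["region"]&(p["z_map"]>0)]
            print(l,round(m["conf"],2),np.array(m["bbox"]).round().tolist(),np.percentile(q,[2,50,98],axis=0).round(3).tolist())
    for l in["blue_press","blue_hinge","blue_cupboard","white_cupboard"]:
        for m in viewer.landmark_of(p,l)[:2]:
            u,v=np.round(m["location"]).astype(int);print(l,round(m["conf"],2),u,v,C[min(v,479),min(u,639)].round(3))
E
```

```text
side [0.814 0.285 1.244] [-2.792, 0.005, 2.102]
blue_cupboard 0.72 [144.0, 196.0, 265.0, 318.0] [[0.593, -0.213, 0.085], [0.68, -0.099, 0.278], [0.751, -0.007, 0.282]]
blue_door 0.95 [181.0, 197.0, 264.0, 252.0] [[0.587, -0.217, 0.201], [0.596, -0.11, 0.276], [0.608, -0.014, 0.28]]
white_cupboard 0.59 [231.0, 245.0, 354.0, 358.0] [[0.582, 0.02, 0.055], [0.67, 0.128, 0.278], [0.742, 0.227, 0.282]]
white_cupboard 0.3 [144.0, 197.0, 265.0, 320.0] [[0.592, -0.213, 0.077], [0.68, -0.099, 0.278], [0.751, -0.007, 0.282]]
detergent 0.94 [308.0, 218.0, 328.0, 253.0] [[0.43, 0.013, 0.002], [0.465, 0.066, 0.109], [0.483, 0.088, 0.168]]
softener 0.43 [332.0, 266.0, 344.0, 277.0] [[0.515, 0.147, 0.092], [0.531, 0.164, 0.139], [0.543, 0.177, 0.145]]
jar 0.85 [191.0, 134.0, 230.0, 180.0] [[0.358, -0.38, 0.004], [0.406, -0.326, 0.102], [0.438, -0.301, 0.123]]
jar 0.82 [233.0, 169.0, 261.0, 201.0] [[0.365, -0.232, -0.002], [0.421, -0.197, 0.074], [0.444, -0.176, 0.09]]
jar 0.8 [259.0, 129.0, 291.0, 175.0] [[0.253, -0.224, 0.011], [0.301, -0.177, 0.108], [0.33, -0.147, 0.123]]
brush 0.88 [393.0, 379.0
[... 907 characters left out ...]
.263, -0.224, 0.013], [0.29, -0.178, 0.117], [0.322, -0.147, 0.126]]
jar 0.69 [439.0, 254.0, 475.0, 287.0] [[0.347, -0.381, 0.001], [0.384, -0.334, 0.114], [0.428, -0.301, 0.126]]
jar 0.68 [395.0, 262.0, 419.0, 280.0] [[0.377, -0.234, 0.008], [0.403, -0.202, 0.082], [0.434, -0.176, 0.093]]
brush 0.72 [200.0, 201.0, 216.0, 255.0] [[0.537, 0.327, 0.005], [0.634, 0.353, 0.018], [0.698, 0.371, 0.028]]
brush 0.63 [134.0, 202.0, 185.0, 239.0] [[0.612, 0.428, 0.009], [0.662, 0.481, 0.018], [0.7, 0.567, 0.027]]
blue_press 0.65 401 191 [ 0.589 -0.193  0.24 ]
blue_hinge 0.89 332 196 [ 0.601 -0.012  0.226]
blue_cupboard 0.66 362 190 [ 0.594 -0.087  0.275]
white_cupboard 0.57 276 248 [0.51  0.155 0.089]
```

View pics/side0.png

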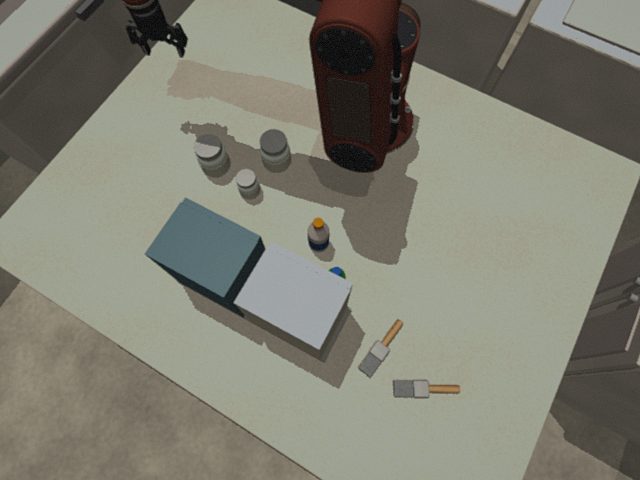

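View pics/top0.png

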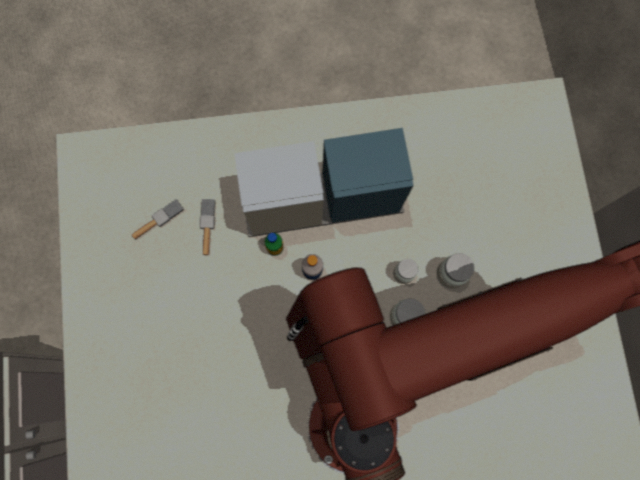

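Run:
```python
from h import *
for n in("side","top"):
    p=viewer.grab_frame(n);C=cloud(p)
    for l in["blue_cupboard","white_cupboard"]:
        m=viewer.masks_of(p,l)[0];q=C[cv2.erode(m["region"].astype(np.uint8),np.ones((2,2)))>0]
        t=q[(q[:,2]>.27)&(q[:,2]<.29)]
        r=cv2.minAreaRect((t[:,:2]*1000).astype(np.float32));print(n,l,"top",np.median(t[:,2]).round(4),np.round(r[0],1),np.round(r[1],1),round(r[2],2));print(cv2.boxPoints(r).round().tolist())
    m=viewer.masks_of(p,"blue_door")[0];q=C[m["region"]]
    f=q[(q[:,2]>.05)&(q[:,2]<.255)&(q[:,1]<-.02)&(q[:,1]>-.21)]
    if len(f)>50:
        a,b=np.polyfit(f[:,1],f[:,0],1);res=f[:,0]-a*f[:,1]-b;k=abs(res)<.006;a,b=np.polyfit(f[k,1],f[k,0],1);print(n,"front x=%.4f*y+%.4f"%(a,b),len(f),k.sum(),"yrange",q[:,1].min(),q[:,1].max())
```

```text
side blue_cupboard top 0.2786 [668.1 -99.7] [161.  235.7] 2.38
[[583.0, 15.0], [593.0, -221.0], [753.0, -214.0], [744.0, 21.0]]
side white_cupboard top 0.2785 [659.7 122.1] [159.4 207.7] 2.46
[[576.0, 223.0], [585.0, 15.0], [744.0, 22.0], [735.0, 229.0]]
top blue_cupboard top 0.2781 [ 663.7 -114. ] [160.3 210. ] 2.1
[[580.0, -12.0], [587.0, -222.0], [748.0, -216.0], [740.0, -6.0]]
top white_cupboard top 0.2781 [655.9 120.3] [162.9 210.1] 2.22
[[570.0, 222.0], [579.0, 12.0], [741.0, 18.0], [733.0, 228.0]]
top front x=-0.0393*y+0.5813 1336 1336 yrange -0.27984394684510544 0.09907353852657734
```

```bash
python3 -m pendant '[{"slide":[0.7,-0.4,-0.4],"rotation":[0,0,-1.5],"jaw":1},{"slide":[1.5,-0.8,-0.4],"rotation":[0,0,-3],"jaw":1},{"slide":[2.3,-1.2,-0.4],"rotation":[0,0,-4.5],"jaw":1},{"slide":[3.0,-1.6,-0.4],"rotation":[0,0,-6],"jaw":1},{"slide":[3.8,-2.0,-0.4],"rotation":[0,0,-7.5],"jaw":1},{"slide":[4.5,-2.4,-0.4],"rotation":[0,0,-9],"jaw":1},{"slide":[5.3,-2.8,-0.4],"rotation":[0,0,-10.5],"jaw":1},{"slide":[6.1,-3.2,-0.4],"rotation":[0,0,-12],"jaw":1},{"slide":[6.8,-3.6,-0.4],"rotation":[0,0,-13.5],"jaw":1},{"slide":[7.6,-4.0,-0.4],"rotation":[0,0,-15],"jaw":1}]'
```

```text
t: 2.65
ee_pos: [0.5172, -0.1926, 0.2515]
orientation: [3.141, 0.001, 1.766]
wrist_force: [0.7, -1.1, 0.6]
opening: 0.0001
finger_force: 0.0
```

```bash
python3 -m pendant '[{"slide":[0,0,0],"rotation":[0,0,-1.6],"jaw":1},{"slide":[0,0,0],"rotation":[0,0,-3.2],"jaw":1},{"slide":[0,0,0],"rotation":[0,0,-4.8],"jaw":1},{"slide":[0,0,0],"rotation":[0,0,-6.4],"jaw":1},{"slide":[0,0,0],"rotation":[0,0,-8],"jaw":1},{"slide":[0,0,0],"rotation":[0,0,-9.6],"jaw":1},{"slide":[0,0,0],"rotation":[0,0,-11.2],"jaw":1},{"slide":[0,0,0],"rotation":[0,0,-12.8],"jaw":1},{"slide":[0,0,0],"rotation":[0,0,-14.4],"jaw":1},{"slide":[0,0,0],"rotation":[0,0,-16.2],"jaw":1}]'
```

```text
t: 3.65
ee_pos: [0.5165, -0.194, 0.2513]
orientation: [-3.141, 0.0, -3.11]
wrist_force: [0.4, 0.7, 1.0]
opening: 0.0002
finger_force: 0.0
```

```bash
python3 -m pendant '[{"slide":[-0.4,0,0.3],"rotation":[0,0,0],"jaw":1},{"slide":[-0.8,0,0.3],"rotation":[0,0,0],"jaw":1},{"slide":[-1.0,0,0.3],"rotation":[0,0,0],"jaw":1},{"slide":[-1.0,0,0.3],"rotation":[0,0,0],"jaw":1}]'; python3 -m pendant '[{"slide":[-0.05,0,0],"rotation":[0,0,0],"jaw":1},{"slide":[-0.1,0,0],"rotation":[0,0,0],"jaw":1},{"slide":[-0.14,0,0],"rotation":[0,0,0],"jaw":1},{"slide":[-0.14,0,0],"rotation":[0,0,0],"jaw":1}]'
python3 - <<'E'
from h import *
p=viewer.grab_frame("side");cv2.imwrite("pics/s1.png",cv2.resize(p["img"][140:300,140:340,::-1],None,fx=4,fy=3.7))
E
```

```text
t: 4.05
ee_pos: [0.5671, -0.1925, 0.2358]
orientation: [3.141, -0.0, -3.115]
wrist_force: [0.2, -0.2, 0.2]
opening: 0.0002
finger_force: 0.0
t: 4.45
ee_pos: [0.5735, -0.1926, 0.2365]
orientation: [-3.141, 0.0, -3.116]
wrist_force: [-0.7, -0.2, -0.4]
opening: 0.0
finger_force: 0.0
```

View pics/s1.png

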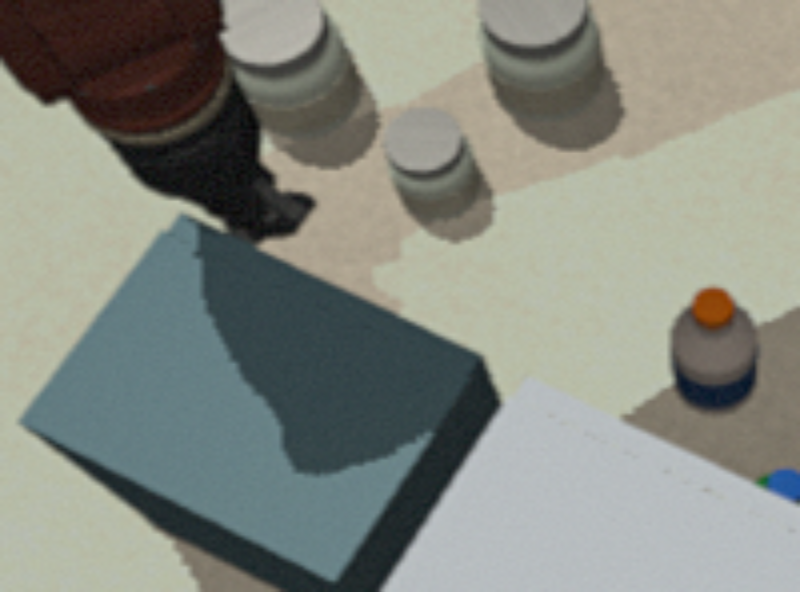

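The crop shows the shut fingers just in front of the blue door near its free edge (crop about 260,230). They aren't touching it yet, and the jar and bottles are undisturbed.

```bash
python3 -m pendant '[{"slide":[-0.04,0,0],"rotation":[0,0,0],"jaw":1},{"slide":[-0.08,0,0],"rotation":[0,0,0],"jaw":1},{"slide":[-0.08,0,0],"rotation":[0,0,0],"jaw":1}]'; python3 -m pendant '[{"slide":[-0.04,0,0],"rotation":[0,0,0],"jaw":1},{"slide":[-0.04,0,0],"rotation":[0,0,0],"jaw":1}]'
```

```text
t: 4.8
ee_pos: [0.5777, -0.1924, 0.2363]
orientation: [-3.141, 0.0, -3.116]
wrist_force: [-0.1, 0.0, -0.4]
opening: -0.0003
finger_force: 0.0
t: 5.0
ee_pos: [0.5792, -0.1924, 0.2362]
orientation: [-3.142, -0.001, -3.116]
wrist_force: [-3.4, 0.2, 0.5]
opening: -0.0004
finger_force: 0.0
```

Contact at about x = 0.579. I'll press on in small steps.

```bash
python3 -m pendant '[{"slide":[-0.02,0,0],"rotation":[0,0,0],"jaw":1},{"slide":[-0.04,0,0],"rotation":[0,0,0],"jaw":1},{"slide":[-0.04,0,0],"rotation":[0,0,0],"jaw":1}]'; python3 -m pendant '[{"slide":[-0.02,0,0],"rotation":[0,0,0],"jaw":1},{"slide":[-0.02,0,0],"rotation":[0,0,0],"jaw":1}]'
```

```text
t: 5.3
ee_pos: [0.581, -0.1924, 0.2362]
orientation: [-3.141, -0.001, -3.116]
wrist_force: [-5.3, 0.1, 1.3]
opening: -0.0001
finger_force: 0.0
t: 5.5
ee_pos: [0.5819, -0.1924, 0.2362]
orientation: [-3.141, -0.001, -3.116]
wrist_force: [-5.4, -0.6, 1.7]
opening: -0.0001
finger_force: 0.0
```

```bash
python3 -m pendant '[{"slide":[-0.02,0,0],"rotation":[0,0,0],"jaw":1},{"slide":[-0.02,0,0],"rotation":[0,0,0],"jaw":1}]'; python3 -m pendant '[{"slide":[-0.02,0,0],"rotation":[0,0,0],"jaw":1},{"slide":[-0.02,0,0],"rotation":[0,0,0],"jaw":1}]'
```

```text
t: 5.7
ee_pos: [0.5829, -0.1924, 0.2362]
orientation: [-3.141, -0.001, -3.116]
wrist_force: [-4.5, -0.8, 1.3]
opening: 0.0001
finger_force: 0.0
t: 5.9
ee_pos: [0.5834, -0.1924, 0.2361]
orientation: [-3.141, -0.003, -3.116]
wrist_force: [-8.6, -1.3, 1.1]
opening: 0.0
finger_force: 0.0
```

```bash
python3 -m pendant '[{"slide":[0.4,0,0],"rotation":[0,0,0],"jaw":1},{"slide":[0.9,0,0],"rotation":[0,0,0],"jaw":1},{"slide":[1.5,0,0],"rotation":[0,0,0],"jaw":1},{"slide":[2.2,0,0],"rotation":[0,0,0],"jaw":1},{"slide":[2.4,0,-0.8],"rotation":[0,0,0],"jaw":1},{"slide":[2.4,0,-1.6],"rotation":[0,0,0],"jaw":1},{"slide":[2.4,0,-1.6],"rotation":[0,0,0],"jaw":1},{"slide":[2.4,0,-1.6],"rotation":[0,0,0],"jaw":1},{"slide":[2.4,0,-1.6],"rotation":[0,0,0],"jaw":1},{"slide":[2.4,0,-1.6],"rotation":[0,0,0],"jaw":1}]'
cat > door.py <<'E'
from h import *
import sys
H=np.array([.600,-.012])
p=viewer.grab_frame("side");C=cloud(p);print("t",robot.observe()["t"])
for m in viewer.masks_of(p,"blue_door")[:1]:
    q=C[m["region"]];t=q[(q[:,2]>.269)&(q[:,2]<.284)];r=cv2.minAreaRect((t[:,:2]*1000).astype(np.float32))
    print(round(m["conf"],2),np.round(r[0],1),np.round(r[1],1),round(r[2],1),cv2.boxPoints(r).round().tolist())
cv2.imwrite("pics/%s.png"%sys.argv[1],cv2.resize(p["img"][120:300,120:360,::-1],None,fx=3.2,fy=3.2))
E
python3 door.py s2
```

```text
t: 6.9
ee_pos: [0.4644, -0.1951, 0.3151]
orientation: [3.141, -0.001, -3.116]
wrist_force: [0.7, -0.4, -0.5]
opening: 0.0005
finger_force: 0.0
t 6.95
0.61 [ 569.2 -110.4] [208.5  19.9] 75.0 [[533.0, -209.0], [552.0, -214.0], [606.0, -12.0], [587.0, -7.0]]
```

View pics/s2.png

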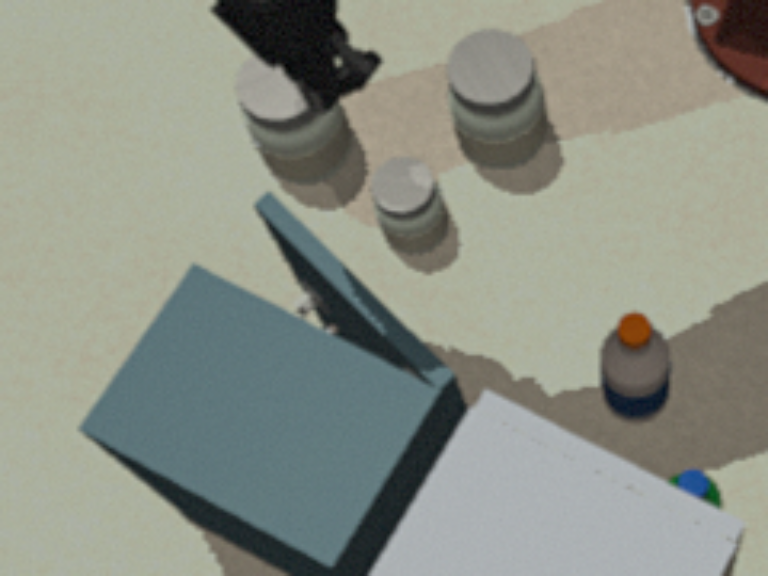

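The door popped ajar to about 0.3 rad. Its free edge is at crop (265,200), with a clear gap to the cupboard corner at (195,268), and the other things are unmoved. I'll go in behind the free edge from above.

```bash
python3 -m pendant '[{"slide":[-0.8,-0.2,0],"rotation":[0,0,0],"jaw":1},{"slide":[-1.6,-0.4,0],"rotation":[0,0,0],"jaw":1},{"slide":[-2.34,-0.4,0],"rotation":[0,0,0],"jaw":1},{"slide":[-2.34,-0.4,0],"rotation":[0,0,0],"jaw":1},{"slide":[-2.34,-0.4,0],"rotation":[0,0,0],"jaw":1}]';  python3 -m pendant '[{"slide":[0,0,0.5],"rotation":[0,0,0],"jaw":1},{"slide":[0,0,0.8],"rotation":[0,0,0],"jaw":1},{"slide":[0,0,1.1],"rotation":[0,0,0],"jaw":1},{"slide":[0,0,1.5],"rotation":[0,0,0],"jaw":1},{"slide":[0,0,1.5],"rotation":[0,0,0],"jaw":1}]'; python3 door.py s3
```

```text
t: 7.5
ee_pos: [0.5821, -0.212, 0.3147]
orientation: [3.14, -0.002, -3.115]
wrist_force: [-0.5, 0.7, 0.0]
opening: -0.0001
finger_force: 0.0
t: 8.0
ee_pos: [0.5802, -0.2117, 0.2396]
orientation: [3.14, -0.002, -3.116]
wrist_force: [-0.9, 0.4, -0.3]
opening: -0.0001
finger_force: 0.0
t 8.05
0.78 [ 578.8 -113.9] [209.8  40.2] 75.1 [[532.0, -210.0], [571.0, -220.0], [625.0, -18.0], [586.0, -7.0]]
```

View pics/s3.png

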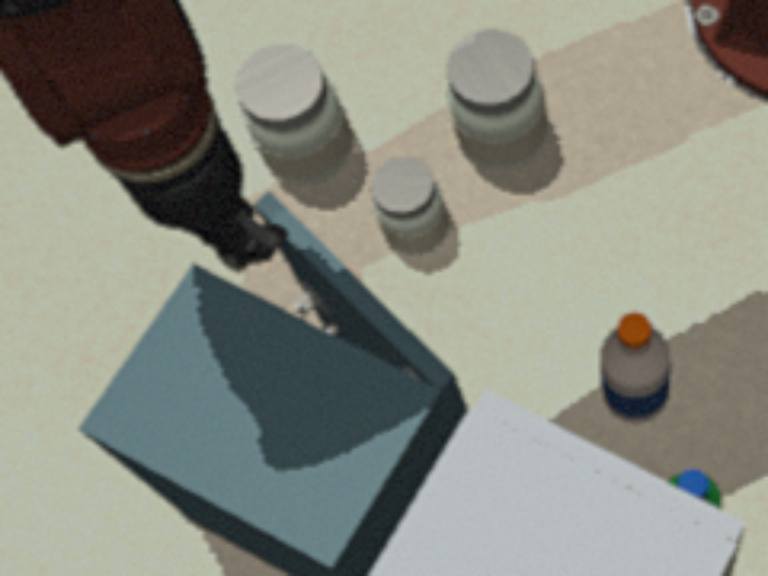

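The fingers (crop 250,245) are in the gap behind the free edge and touch nothing. Next I'll work out the arc the door will follow.

```bash
cat > arc.py <<'E'
from h import *
import sys
H=np.array([.600,-.012]);s=robot.observe();P=np.array(s["ee_pos"]);M=R.from_euler("xyz",s["orientation"]).as_matrix()
for th in np.linspace(*map(float,sys.argv[1:3]),int(sys.argv[3])):
    a=.038-th;n=np.array([np.cos(a),np.sin(a)]);u=np.array([n[1],-n[0]])
    d=M.T@(np.r_[H+float(sys.argv[4])*u+.0115*n,P[2]]-P);rv=(R.from_matrix(M.T)*R.from_euler("xyz",[np.pi,0,np.pi+a])).as_rotvec(degrees=True)/5
    print(round(th,2),(d/.05).round(2)[:2],rv.round(1)[2])
E
python3 arc.py .3 1.0 11 .19
```

```text
0.3 [0.38 0.28] 3.3
0.37 [0.64 0.35] 4.1
0.44 [0.89 0.44] 4.9
0.51 [1.14 0.54] 5.7
0.58 [1.37 0.67] 6.5
0.65 [1.6 0.8] 7.3
0.72 [1.82 0.96] 8.1
0.79 [2.03 1.12] 8.9
0.86 [2.22 1.31] 9.7
0.93 [2.4 1.5] 10.5
1.0 [2.57 1.71] 11.3
```

```bash
python3 -m pendant '[{"slide":[0.1,0.1,0],"rotation":[0,0,1.0],"jaw":1},{"slide":[0.2,0.2,0],"rotation":[0,0,2.2],"jaw":1},{"slide":[0.3,0.28,0],"rotation":[0,0,3.3],"jaw":1},{"slide":[0.45,0.3,0],"rotation":[0,0,3.6],"jaw":1},{"slide":[0.64,0.35,0],"rotation":[0,0,4.1],"jaw":1},{"slide":[0.89,0.44,0],"rotation":[0,0,4.9],"jaw":1},{"slide":[1.14,0.54,0],"rotation":[0,0,5.7],"jaw":1},{"slide":[1.37,0.67,0],"rotation":[0,0,6.5],"jaw":1},{"slide":[1.5,0.73,0],"rotation":[0,0,6.9],"jaw":1},{"slide":[1.6,0.8,0],"rotation":[0,0,7.3],"jaw":1}]'; python3 arc.py .65 1.35 11 .19; python3 door.py s4
```

```text
t: 9.1
ee_pos: [0.5005, -0.1746, 0.2427]
orientation: [-3.141, 0.002, 2.53]
wrist_force: [-0.3, -0.1, 0.1]
opening: -0.0
finger_force: 0.1
0.65 [0.01 0.01] 0.0
0.72 [ 0.28 -0.  ] 0.8
0.79 [0.54 0.01] 1.6
0.86 [0.81 0.04] 2.4
0.93 [1.07 0.09] 3.2
1.0 [1.33 0.16] 4.0
1.07 [1.58 0.24] 4.8
1.14 [1.83 0.35] 5.6
1.21 [2.06 0.47] 6.4
1.28 [2.29 0.6 ] 7.2
1.35 [2.51 0.75] 8.0
t 9.15
0.73 [543.1 -82.8] [228.3  16.6] 54.8 [[471.0, -171.0], [484.0, -181.0], [616.0, 6.0], [602.0, 15.0]]
```

View pics/s4.png

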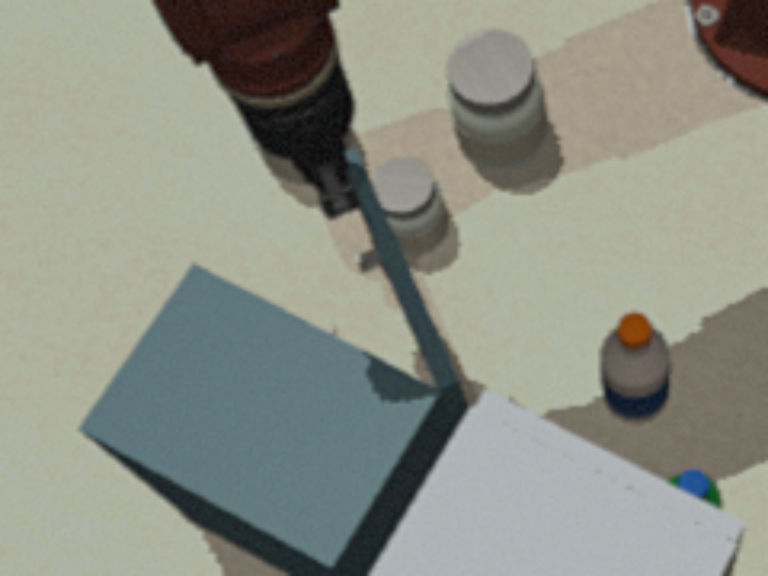

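The door is following the fingers at about 0.65 rad. Its free edge (crop 355,160) is clear of the small jar's top (403,185). I'll carry on along the arc.

```bash
python3 -m pendant '[{"slide":[0.15,0,0.03],"rotation":[0,0,0.4],"jaw":1},{"slide":[0.28,0,0.06],"rotation":[0,0,0.8],"jaw":1},{"slide":[0.54,0.01,0.06],"rotation":[0,0,1.6],"jaw":1},{"slide":[0.81,0.04,0.06],"rotation":[0,0,2.4],"jaw":1},{"slide":[1.07,0.09,0.06],"rotation":[0,0,3.2],"jaw":1},{"slide":[1.33,0.16,0.06],"rotation":[0,0,4.0],"jaw":1},{"slide":[1.58,0.24,0.06],"rotation":[0,0,4.8],"jaw":1},{"slide":[1.83,0.35,0.06],"rotation":[0,0,5.6],"jaw":1},{"slide":[1.95,0.41,0.06],"rotation":[0,0,6.0],"jaw":1},{"slide":[2.06,0.47,0.06],"rotation":[0,0,6.4],"jaw":1}]'; python3 arc.py 1.21 1.57 7 .19
```

```text
t: 10.2
ee_pos: [0.4302, -0.0961, 0.2391]
orientation: [3.141, 0.001, 1.973]
wrist_force: [0.1, -0.0, 0.4]
opening: 0.0002
finger_force: 0.1
1.21 [ 0.   -0.02] 0.0
1.27 [ 0.23 -0.02] 0.7
1.33 [ 0.46 -0.02] 1.4
1.39 [0.68 0.01] 2.1
1.45 [0.91 0.04] 2.8
1.51 [1.13 0.09] 3.5
1.57 [1.35 0.15] 4.2
```

```bash
python3 -m pendant '[{"slide":[0.12,-0.02,0],"rotation":[0,0,0.4],"jaw":1},{"slide":[0.23,-0.02,0],"rotation":[0,0,0.7],"jaw":1},{"slide":[0.46,-0.02,0],"rotation":[0,0,1.4],"jaw":1},{"slide":[0.68,0.01,0],"rotation":[0,0,2.1],"jaw":1},{"slide":[0.91,0.04,0],"rotation":[0,0,2.8],"jaw":1},{"slide":[1.02,0.06,0],"rotation":[0,0,3.1],"jaw":1},{"slide":[1.13,0.09,0],"rotation":[0,0,3.5],"jaw":1},{"slide":[1.2,0.11,0],"rotation":[0,0,3.8],"jaw":1},{"slide":[1.26,0.13,0],"rotation":[0,0,4.0],"jaw":1},{"slide":[1.3,0.14,0],"rotation":[0,0,4.1],"jaw":1}]'; python3 door.py s5
```

```text
t: 11.2
ee_pos: [0.4114, -0.0335, 0.2388]
orientation: [3.141, 0.0, 1.615]
wrist_force: [0.7, -1.0, 0.7]
opening: -0.0001
finger_force: 0.1
t 11.25
```

View pics/s5.png

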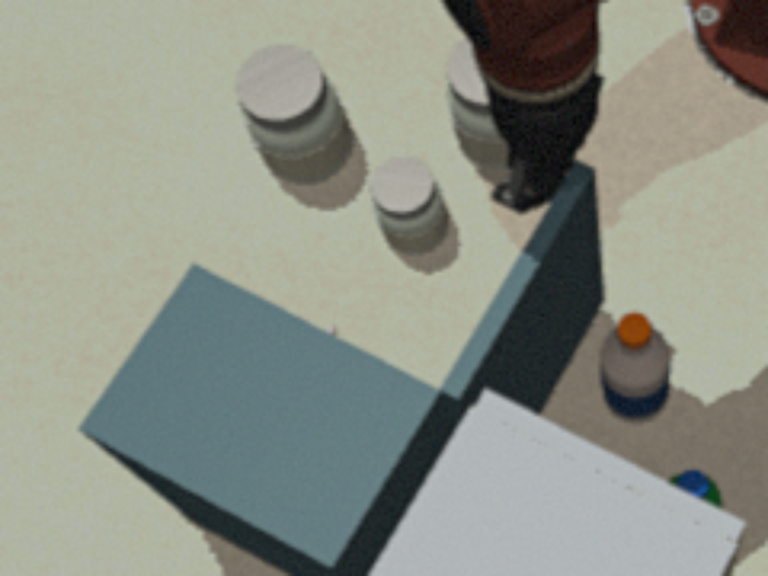

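The door stands about square to the front, with its top edge running from crop (455,385) to (580,175). It is clear of the detergent bottle, so I'll draw the fingers straight off it and lift.

```bash
python3 -m pendant '[{"slide":[-0.1,0,0],"rotation":[0,0,0],"jaw":1},{"slide":[-0.4,0,0],"rotation":[0,0,0],"jaw":1},{"slide":[-0.9,0,0],"rotation":[0,0,0],"jaw":1},{"slide":[-1.5,0,0],"rotation":[0,0,0],"jaw":1},{"slide":[-2.0,0,-0.5],"rotation":[0,0,0],"jaw":1},{"slide":[-2.5,0,-1.2],"rotation":[0,0,0],"jaw":1},{"slide":[-3.0,0,-1.5],"rotation":[0,0,0],"jaw":1},{"slide":[-3.0,0,-1.5],"rotation":[0,0,0],"jaw":1},{"slide":[-3.0,0,-1.5],"rotation":[0,0,0],"jaw":1},{"slide":[-3.0,0,-1.5],"rotation":[0,0,0],"jaw":1}]'; python3 door.py s6
python3 - <<'E'
from h import *
for n in("side","top"):
    p=viewer.grab_frame(n);C=cloud(p)
    for l in["white_cupboard","detergent","softener","jar","brush"]:
        for m in viewer.masks_of(p,l)[:3]:
            if m["conf"]>.3: print(n,l,np.percentile(C[m["region"]],[2,50,98],axis=0).round(3).tolist())
E
```

```text
t: 12.3
ee_pos: [0.4174, -0.1827, 0.3125]
orientation: [-3.141, -0.001, 1.614]
wrist_force: [-0.5, 0.7, -0.3]
opening: 0.0
finger_force: 0.0
t 12.35
0.78 [497.7  -4.1] [206.5  30.8] 3.3 [[394.0, 5.0], [395.0, -25.0], [602.0, -14.0], [600.0, 17.0]]
side white_cupboard [[0.582, 0.021, 0.06], [0.67, 0.128, 0.278], [0.742, 0.227, 0.282]]
side detergent [[0.436, 0.026, 0.003], [0.466, 0.066, 0.109], [0.483, 0.088, 0.169]]
side softener [[0.581, 0.224, 0.003], [0.667, 0.232, 0.018], [0.733, 0.24, 0.039]]
side softener [[0.492, 0.125, -0.002], [0.531, 0.164, 0.139], [0.579, 0.183, 0.277]]
side jar [[0.364, -0.382, 0.004], [0.407, -0.325, 0.099], [0.438, -0.3, 0.123]]
side jar [[0.389, -0.23, 0.006], [0.422, -0.196, 0.078], [0.444, -0.175, 0.09]]
side jar [[0.252, -0.225, 0.006], [0.302, -0.177, 0.106], [0.33, -0.147, 0.123]]
side brush [[0.616, 0.428, 0.013], [0.668, 0.483, 0.019], [0.706, 0.568, 0.024]]
side brush [[0.542, 0.329, 0.006], [0.642, 0.354, 0.019], [0.702, 0.372, 0.025]]
top white_cupboard [[0.572, 0.02, 0.045], [0.624, 0.119, 0.276], [0.732, 0.219, 0.285]]
top detergent [[0.419, 0.033, 0.043], [0.438, 0.06, 0.115], [0.467, 0.085, 0.171]]
top softener [[0.505, 0.136, 0.004], [0.52, 0.159, 0.095], [0.542, 0.183, 0.146]]
top jar [[0.312, -0.384, 0.003], [0.378, -0.338, 0.117], [0.423, -0.16, 0.74]]
top brush [[0.535, 0.327, 0.006], [0.633, 0.353, 0.018], [0.696, 0.371, 0.03]]
top brush [[0.611, 0.424, 0.004], [0.662, 0.483, 0.018], [0.703, 0.569, 0.028]]
```

View pics/s6.png

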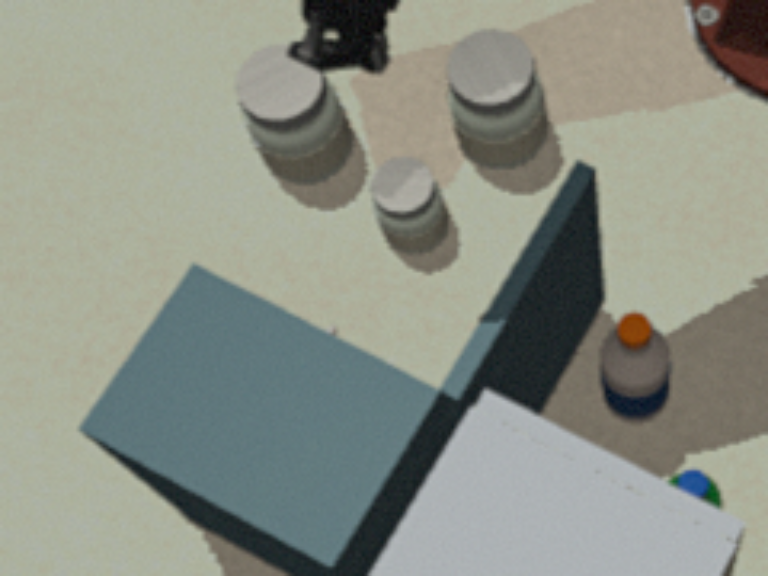

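The door stays square after release, the fingers are clear, and everything else is where it was.

```bash
python3 -c "
from cell import finish_job
print(finish_job())"
```

```text
the job is handed in; nothing more can be done
None
```

The blue cupboard's door now stands open about square to the front (roughly 1.56 rad), and I handed the job in at about 12.5 s. The white cupboard is still shut, the bottles, jar and brush have not moved, and the robot is touching nothing.

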